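# Size the larger cheese wheel

### The arm

A 7-joint arm with a two-finger parallel gripper is mounted at the origin on the work surface. World frame = base frame: x ahead of the robot, y to its left, z up, the work surface at z = 0. Lengths are in m, angles in rad, forces in N, time in s.
With the tool pointing down it reaches from about 0.4 to 0.85 m from the base axis. Payload 4.5 kg.
Tool frame: the origin (TCP) lies at the centre of the arm's flange, where the gripper is bolted on; the fingertips stand 166 mm ahead of it and the grasp point (between the pads) lies 147 mm ahead of it (r.grip_depth is the distance from the TCP to the grasp point, in m); z points along the fingers, y is the line along which they close (so a half turn about z gives the same grasp; the last joint's range is limited). The gripper opens to 88 mm and grips with 3 to 60 N. Pads are 18 mm wide; open, the fingers measure 123 mm over their backs; the gripper's body (75 mm by 187 mm) begins 45 mm behind the grasp point.
Start: joints at [-1.294, 0.689, -0.195, 1.565, 0.157, 0.902, -0.215], TCP at [0.15, 0.607, 0.405] pointing down, gripper open.
Joint ranges: [-3.01, 3.01], [-0.46, 2.08], [-1.47, 1.51], [0.13, 2.56], [-1, 4.14], [0.04, 2.09], [-2.66, 2.66]. Speed limits (rad/s): [2.57, 2.57, 3.14, 3.14, 3.14, 3.14, 3.14].

### API

Orientations are given as a unit quaternion [x, y, z, w].
In Python, from plant import status, cams, r, finder gives the robot as it stands.
- The arm moves only by the tool play_rows, never from a script. Its argument "rows" is a list of rows, each a list of 7 numbers: the opening in per cent of the stroke, from 0 (shut) to 100 (fully open), then the shift along the tool's x, y, z in m, then the turn, a rotation vector about the tool's x, y, z in degrees. A call has 1 to 8 rows; each row shifts and turns the commanded pose from where the row before left it, along the tool's axes as they then stand; what a row does not reach is not made up. A row lasts 1/8 s, in which the tool goes at most 62.5 mm and 10.7 degrees, less where a joint would pass 70% of its speed; a pose out of reach is approached as far as the arm can. A call with a gripper value outside its range is refused whole. The fingers move at their own pace and stop on an object; "grip_force" is the grip in N (left out, the last holds). Time passes only in rows, so rows that do not move let the fingers close. It gives the time, the measured TCP pose, the force, the opening and the grip force at its end, in the units of the state.
- status.get_state(): the state, without advancing time (a new reading comes with each control period).
- cams.snapshot(name): name is "scene" or "top" or "wrist"; returns the picture (400x640x3 uint8, red, green, blue); there is no depth.
- cams.camera_params(name): a dict with "vfov" (degrees; the focal length in pixels is half the picture's height over the tangent of half this angle, whatever the lens; pixels are square), "cx", "cy" (the principal point, pixels), "R" (3x3) and "t" (3): a world point X has camera coordinates R X + t; the wrist camera has in their place "tool_from_camera" (4x4, takes a point from camera to tool coordinates, whose origin is the TCP and whose axes are the flange's). Camera axes: x right, y down, z forward; pixel columns grow to the right and rows downward; lengths in m; the calibration is good to about 2 mm. The wrist camera is an equidistant fisheye: a pixel r from the principal point sees the ray r / f radians off the axis. A picture is of the moment at which its call begins: read the wrist's pose just before it. camera_params takes no time and is no camera call.
- r.finish_job(): hands the job in; it is judged then, once.
Trained networks look in the newest picture that a camera, given by its name, has taken for a name from the list of things; names that differ only in an ending like _2 or _b are one class to them, and where a whole thing is asked for, a point or a joint stands for the part that bears it (a point fixed in the world has none). Each returns a list of dicts, best first, with "score" (0 to 1); they miss things now and then, are a little off and sometimes report something else, mostly with a low value. They report only what shows in the picture. A call takes as long as a camera call. They do not tell look-alikes from the thing itself.
- finder.spot_in(camera, label): "at" ([x, y, z] in m, in the coordinates of the camera as it stood for that picture, good to about 4 mm: the middle of the surface that is visible of it).
- finder.regions_of(camera, label): "mask" (400x640 bool, what is visible of it).
The state is a dict: "clock": time; "q": joint angles; "qd": joint speeds; "joint_torque": joint torques, N m; "tool_pos": TCP position; "eef_rot": TCP orientation; "contact_force": force on the tool from outside, world axes, zero at the start; "moment": the same for the moment, N m; "opening": opening from 0.0 (shut) to 1.0 (fully open); "finger_force": force on a finger pad.
Only numpy, scipy, OpenCV 4.12 (cv2) and the standard library are available. Lean on these libraries where they do the work, as an engineer would, in place of code of your own. Each camera call takes 0.05 s, during which the arm holds its last target. There are 200 camera calls.

### The job

Two sizing gauges on the bench each hold a wheel of cheese. On the gauge with the larger wheel, slide the carriage along its rails towards the wheel until the wheel sits snug between the sliding jaw and the fixed end jaw, then let go. Leave the carriage of the other gauge where it is.

Things in the scene. Friction and masses are not known exactly. Their poses are not given: they have to be found in the camera images.
- gauge_carriage (a joint): Slide (m) of the carriage on the gauge with the larger wheel. 0 = fully open; grows towards the fixed end jaw. Clear gap between the jaws = 235 mm minus the value: 0.125 with the 110 mm wheel snug. Starts at 0.01 to 0.08, about 3 N of friction (the pushed wheel adds a few N), stays where left. Gauge: fixed white base 160 x 340 x 15 mm, steel side rails 33 mm high, steel end jaw 85 mm high.
- gauge_handle (a point): Grip point of that carriage's handle, an upright black block 50 mm across the rails x 22 mm along them, from the saddle (50 mm above the bench) to 130 mm; the point is on its centre line 115 mm above the bench. z up, x across the rails, -y along them to wheel and fixed jaw (within 0.6 rad of world -y). The sliding jaw's flat face, 118 mm wide, top at 85 mm, lies 30 mm to -y.
- large_wheel: The larger wheel of cheese, a loose pale yellow disc, 110 mm diameter, 65 mm high, about 0.6 kg, flat on its gauge's base (underside 15 mm above the bench) between the rails, at first 8 to 30 mm short of the fixed jaw and clear of the sliding jaw. Origin: centre of its underside, z up.
- other_gauge_handle (a point): The same point on the handle of the other gauge, which is alike in every way but holds a smaller wheel (78 mm diameter, 45 mm high); leave it where it is. Which of the two gauges stands left or right changes.
There are look-alikes about, which are no part of the job. What is shaped like the large_wheel but green, red or turquoise is not meant.

How it is judged:
By the outcome, as a careful person would: the job done as asked, in the order asked, and still so for the second after the job is handed in, with the robot touching nothing.
It also fails if it takes over 32 s, if anything falls off the work surface, if the arm or the gripper's body presses on something with over 40 N, if the wrist force passes 120 N, or if a joint passes its speed limit or range.

## Working session

There is one attempt and no reset: what is moved stays moved. The work goes in short steps, Python scripts to look and compute and a tool call to move; the robot and the scene stay as the last step left them, time stands still between calls to the robot, and variables do not carry over. Pictures are saved under pics/ and viewed, at most 10 in all, crops included, and the job is handed in when it is done.

Besides the shell and the picture viewer there is one more tool, called after "Call:" as name(argument=value, ...) on one line, values as JSON. play_rows: Moves the arm, as the interface text tells. Its arguments: {"type":"object","properties":{"rows":{"type":"array","items":{"type":"array","items":{"type":"number"}}},"grip_force":{"type":"number"}},"required":["rows"]}

```bash
mkdir -p pics; ls; cat > h.py <<'E'
import numpy as np, cv2
from plant import status, cams, r, finder
from scipy.spatial.transform import Rotation as Ro
def toworld(cam,p,st=None):
    c=cams.camera_params(cam)
    if cam=='wrist':
        T=np.array(c['tool_from_camera']); q=T[:3,:3]@p+T[:3,3]
        return Ro.from_quat(st['eef_rot']).apply(q)+st['tool_pos']
    return np.array(c['R']).T@(np.array(p)-np.array(c['t']))
def pix(cam,p):
    c=cams.camera_params(cam);f=200/np.tan(np.radians(c['vfov'])/2)
    return [round(f*p[0]/p[2]+c['cx']),round(f*p[1]/p[2]+c['cy'])]
E
python3 - <<'E'
from h import *
st=status.get_state(); print(st['clock'],st['tool_pos'],st['eef_rot'])
ims=[]
for c in ['top','scene']:
    im=cams.snapshot(c); ims.append(im)
    cv2.imwrite(f'pics/{c}0.png',im[:,:,::-1])
    for l in ['gauge_handle','large_wheel','other_gauge_handle']:
        for d in finder.spot_in(c,l)[:5]:
            print(c,l,round(d['score'],2),toworld(c,d['at']).round(3),pix(c,d['at']))
E
```

```text
pics
0.0 [0.15020504 0.60634344 0.40391402] [ 1.21062888e-01  9.92644415e-01 -9.17108532e-04 -4.75395404e-05]
top gauge_handle 0.84 [0.512 0.298 0.053] [273, 173]
top large_wheel 0.95 [ 0.358 -0.122  0.062] [403, 217]
top large_wheel 0.94 [0.31  0.593 0.063] [183, 237]
top large_wheel 0.88 [0.473 0.149 0.082] [319, 183]
top large_wheel 0.82 [0.297 0.442 0.06 ] [230, 240]
top other_gauge_handle 0.25 [0.474 0.151 0.08 ] [318, 183]
scene gauge_handle 0.93 [0.54  0.29  0.052] [383, 219]
scene large_wheel 0.95 [0.505 0.144 0.082] [331, 209]
scene large_wheel 0.86 [0.324 0.582 0.064] [454, 155]
scene large_wheel 0.71 [0.319 0.432 0.066] [409, 159]
scene large_wheel 0.66 [ 0.39  -0.127  0.064] [235, 196]
scene other_gauge_handle 0.59 [ 0.575 -0.147  0.044] [232, 250]
```

```bash
python3 -c "
import cv2,numpy as np
a=[cv2.imread(f'pics/{c}0.png') for c in ('top','scene')]
"
```

```text
(no output)
```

View pics/top0.png

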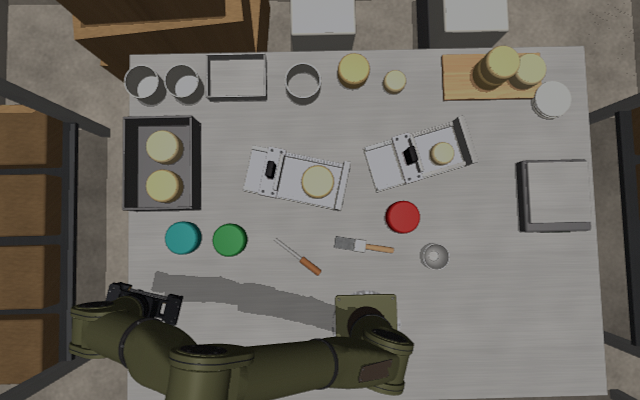

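View pics/scene0.png

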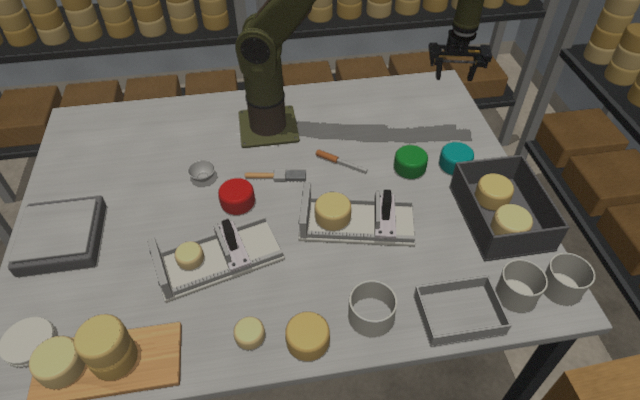

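The larger wheel is on the left gauge in the top view (wheel at about (318,181), handle at about (271,170)). The other gauge's handle is at about (410,155). Next I fit the handle box to its dark silhouette in both views.

```bash
cat > fit.py <<'E'
from h import *
from scipy.optimize import minimize
ims={c:cv2.imread(f'pics/{c}0.png') for c in('top','scene')}
roi={'top':(255,155,287,190),'scene':(370,180,405,220)}
S=8
def proj(c,X):
    k=cams.camera_params(c);f=200/np.tan(np.radians(k['vfov'])/2)
    Y=X@np.array(k['R']).T+np.array(k['t']); return np.c_[f*Y[:,0]/Y[:,2]+k['cx'],f*Y[:,1]/Y[:,2]+k['cy']]
def box(p):
    R=np.array([[np.cos(p[2]),-np.sin(p[2])],[np.sin(p[2]),np.cos(p[2])]])
    return np.array([[*(R@[a*.025,b*.011]+p[:2]),z] for a in(-1,1) for b in(-1,1) for z in(.050,.130)])
G={}
for c,(x0,y0,x1,y1) in roi.items():
    g=ims[c][y0:y1,x0:x1].max(2).astype(float)
    G[c]=np.clip((110-g)/70,0,1); print(c,G[c].sum())
def cost(p):
    e=0
    for c,(x0,y0,x1,y1) in roi.items():
        h=cv2.convexHull(((proj(c,box(p))-[x0,y0]+.5)*S).astype(np.float32))
        m=np.zeros(((y1-y0)*S,(x1-x0)*S),np.float32)
        cv2.fillPoly(m,[np.round(h*16-8).astype(np.int32)],1.,shift=4)
        m=cv2.resize(m,(x1-x0,y1-y0),interpolation=cv2.INTER_AREA)
        e+=((m-G[c])**2).sum()
    return e
if __name__=='__main__':
    best=None
    for yaw in (.1,.25,.4,-.1):
        for dx in(-.02,0,.02):
            s=minimize(cost,[.51+dx,.295,yaw],method='Nelder-Mead',options=dict(initial_simplex=np.array([.51+dx,.295,yaw])+np.array([[0,0,0],[.02,0,0],[0,.02,0],[0,0,.15]])))
            if best is None or s.fun<best.fun: best=s
    p=best.x; print(p,best.fun)
    w=(toworld('top',[0,0,0]),)
    # wheel top from yellow mask in top at z=.08
    k=cams.camera_params('top');f=200/np.tan(np.radians(k['vfov'])/2);R=np.array(k['R']);C=-R.T@np.array(k['t'])
    def ray(u,v,z): d=R.T@[(u-k['cx'])/f,(v-k['cy'])/f,1]; return C+d*(z-C[2])/d[2]
    im=ims['top'].astype(int); m=((im[...,2]-im[...,0])>45); m[:, :295]=0; m[:,345:]=0; m[:155]=0; m[210:]=0
    v,u=np.nonzero(m); (cx,cy),rad=cv2.minEnclosingCircle(np.c_[u,v].astype(np.float32)); W=ray(cx,cy,.08); print('wheel',W,rad/f*(C[2]-.08))
    d=W[:2]-p[:2]; print('yaw from wheel',np.arctan2(d[0],-d[1]),'dist',np.hypot(*d), 'campos',C)
    # corners of white base, far-top/side edges
    print('base edge points', [ray(*q,.033).round(3) for q in((250,148),(351,160),(245,190),(344,209))])
    o=np.concatenate([cv2.resize(ims[c][y0-25:y1+40,x0-20:x1+70],None,fx=4,fy=4) for c,(x0,y0,x1,y1) in list(roi.items())[:1]])
    h=((cv2.convexHull(proj('top',box(p)).astype(np.float32)).reshape(-1,2)-[235,130]+.5)*4).astype(int); cv2.polylines(o,[h],1,(0,0,255),1)
    cv2.imwrite('pics/fit.png',o)
E
python3 fit.py
```

```text
top 184.77142857142857
scene 253.34285714285713
[ 0.51961974  0.30299503 -0.29299491] 84.36547692123725
wheel [0.47949184 0.15419762 0.08      ] 0.05127196748419681
yaw from wheel -0.2634149353180734 dist 0.15411332758420002 campos [0.34537605 0.1652578  1.39620528]
base edge points [array([0.602, 0.377, 0.033]), array([0.553, 0.038, 0.033]), array([0.461, 0.396, 0.033]), array([0.389, 0.067, 0.033])]
```

View pics/fit.png

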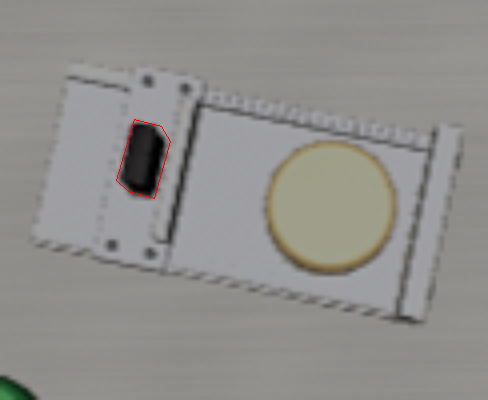

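The fit in the crop shows the handle at about (145,160) and the rails tilted at about -0.2 rad; the fitted box sits a little off the handle. The tool's y axis is already nearly along the rails, so I'll move above the handle and refine with the wrist camera.

Call:
play_rows(rows=[[100,-0.031,-0.015,0,0,0,0],[100,-0.031,-0.015,0,0,0,0],[100,-0.031,-0.015,0,0,0,0],[100,-0.031,-0.015,0,0,0,0],[100,-0.031,-0.015,0,0,0,0],[100,-0.031,-0.015,0,0,0,0],[100,-0.031,-0.015,0,0,0,0],[100,-0.031,-0.015,0,0,0,0]])

```text
clock: 1.4
tool_pos: [0.363, 0.4298, 0.4048]
eef_rot: [0.121, 0.993, 0.0, 0.0]
contact_force: [0.6, -0.3, 0.6]
opening: 1.002
finger_force: 0.0
```

Call:
play_rows(rows=[[100,-0.031,-0.015,0,0,0,0],[100,-0.031,-0.015,0,0,0,0],[100,-0.031,-0.015,0,0,0,0],[100,-0.031,-0.015,0,0,0,0],[100,-0.031,-0.015,0,0,0,0],[100,-0.031,-0.015,0,0,0,0],[100,0,0,0,0,0,0],[100,0,0,0,0,0,0]])

```text
clock: 2.4
tool_pos: [0.5203, 0.2992, 0.4047]
eef_rot: [0.121, 0.993, 0.0, -0.0]
contact_force: [0.0, 0.6, 0.7]
opening: 1.002
finger_force: 0.0
```

```bash
python3 - <<'E'
from h import *
st=status.get_state(); im=cams.snapshot('wrist'); cv2.imwrite('pics/w1.png',im[:,:,::-1])
np.savez('w1.npz',p=st['tool_pos'],q=st['eef_rot'])
print(st['clock'],st['tool_pos'],st['eef_rot'],st['contact_force'])
for l in ['gauge_handle','large_wheel']:
    for d in finder.spot_in('wrist',l)[:3]: print(l,round(d['score'],2),toworld('wrist',d['at'],st).round(3))
print(cams.camera_params('wrist'))
E
```

```text
2.4 [0.52033398 0.29919374 0.40467973] [ 1.20693198e-01  9.92689674e-01  3.63329116e-04 -4.79979177e-04] [0.00371354 0.62970996 0.6687694 ]
gauge_handle 0.62 [0.5   0.303 0.05 ]
large_wheel 0.85 [ 0.362 -0.095  0.063]
large_wheel 0.83 [0.346 0.436 0.026]
large_wheel 0.8 [0.354 0.586 0.035]
{'vfov': 65.70646984690485, 'cx': 315.6128307332142, 'cy': 195.2130154763452, 'tool_from_camera': array([[-1.37060798e-03, -9.53029953e-01, -3.02872960e-01,
         8.03489366e-02],
       [ 9.99998957e-01, -1.16848385e-03, -8.48561852e-04,
         4.63077932e-04],
       [ 4.54802700e-04, -3.02873807e-01,  9.53030561e-01,
         1.94120606e-02],
       [ 0.00000000e+00,  0.00000000e+00,  0.00000000e+00,
         1.00000000e+00]])}
```

View pics/w1.png

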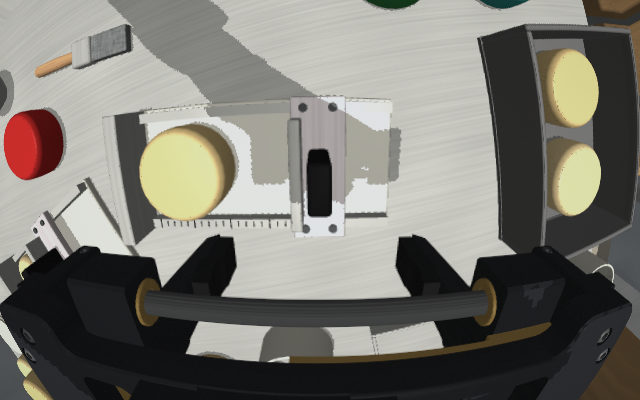

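The wrist view shows the handle's top face at about (307–332, 163–217), the saddle screws at (303,107), (333,107), (306,228) and (333,229), and the large wheel at about (183,172).

```bash
cat >> h.py <<'E'
def wray(st,uv,z):
    c=cams.camera_params('wrist');f=200/np.tan(np.radians(c['vfov'])/2)
    a=np.array(uv,float)-[c['cx'],c['cy']]; rr=np.hypot(*a);t=rr/f
    d=np.r_[a/rr*np.sin(t),np.cos(t)]
    T=np.array(c['tool_from_camera']);R=Ro.from_quat(st['eef_rot'])
    d=R.apply(T[:3,:3]@d);o=R.apply(T[:3,3])+st['tool_pos']
    return o+d*(z-o[2])/d[2]
E
python3 - <<'E'
from h import *
z=np.load('w1.npz');st=dict(tool_pos=z['p'],eef_rot=z['q'])
P=np.array([wray(st,u,.13) for u in((307,163),(331,163),(308,217),(332,217))]);print(P.round(4).tolist(),P.mean(0))
Q=np.array([wray(st,u,.05) for u in((303,107),(333,107),(306,228),(333,229))]);print(Q.round(4).tolist(),Q.mean(0))
def yaw(a,b): d=b-a; return np.arctan(d[0]/-d[1])
print('yaw rail',yaw(wray(st,(386,217),.033),wray(st,(155,219),.033)), 'base end',wray(st,(391,100),.015),wray(st,(387,215),.015))
W=wray(st,(180,172),.08);print('wheel',W)
d=W-P.mean(0);print(yaw(P.mean(0),W),np.hypot(*d[:2]))
E
python3 - <<'E'
import cv2
im=cv2.imread('pics/w1.png')[80:250,90:410]
cv2.imwrite('pics/w1c.png',cv2.resize(im,None,fx=2.5,fy=2.5,interpolation=cv2.INTER_CUBIC))
E
```

```text
[[0.4916, 0.2993, 0.13], [0.4964, 0.3189, 0.13], [0.5389, 0.288, 0.13], [0.5441, 0.3087, 0.13]] [0.51776566 0.30372064 0.13      ]
[[0.4462, 0.3041, 0.05], [0.4539, 0.3353, 0.05], [0.5822, 0.2726, 0.05], [0.5911, 0.3032, 0.05]] [0.51836116 0.30380222 0.05      ]
yaw rail -0.22601645661400793 base end [0.46175969 0.4073575  0.015     ] [0.60502048 0.37464846 0.015     ]
wheel [0.47542585 0.15978757 0.08      ]
-0.28609337745337954 0.15003129054897119
```

View pics/w1c.png

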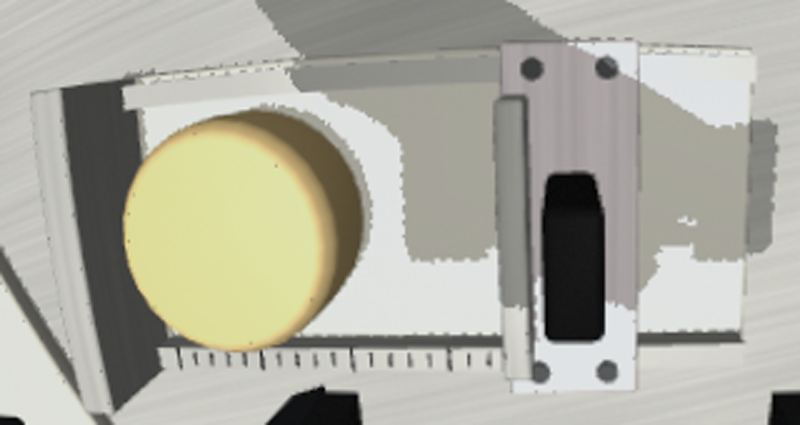

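Handle centre is (0.518, 0.304) and rail yaw is -0.226 rad; screws, base end and rail agree. Next I align, descend and grip.

Call:
play_rows(rows=[[100,0.0033,0.0042,0.02,0,0,-0.9],[100,0,0,0.025,0,0,0],[100,0,0,0.025,0,0,0],[100,0,0,0.025,0,0,0],[100,0,0,0.025,0,0,0],[100,0,0,0.015,0,0,0],[100,0,0,0.01,0,0,0],[100,0,0,0,0,0,0]])

```text
clock: 3.55
tool_pos: [0.5187, 0.3036, 0.2595]
eef_rot: [0.113, 0.994, -0.0, -0.0]
contact_force: [-0.5, -0.5, -0.5]
opening: 1.001
finger_force: 0.0
```

Call:
play_rows(rows=[[0,0,0,0,0,0,0],[0,0,0,0,0,0,0],[0,0,0,0,0,0,0],[0,0,0,0,0,0,0],[0,0,0,0,0,0,0],[0,0,0,0,0,0,0]], grip_force=25)

```text
clock: 4.3
tool_pos: [0.5189, 0.3034, 0.2597]
eef_rot: [0.113, 0.994, 0.0, -0.0]
contact_force: [0.9, -0.0, -0.3]
opening: 0.343
finger_force: 0.0
```

Call:
play_rows(rows=[[0,0,0,0,0,0,0],[0,0,0,0,0,0,0],[0,0,0,0,0,0,0]])

```text
clock: 4.68
tool_pos: [0.5188, 0.3033, 0.2597]
eef_rot: [0.113, 0.994, -0.0, -0.0]
contact_force: [-0.6, -1.4, -0.8]
opening: 0.248
finger_force: 25.0
```

Gripped at 22 mm, which matches the handle. Now I slide it towards the wheel: 56 mm of free travel first.

Call:
play_rows(rows=[[0,0,-0.008,0,0,0,0],[0,0,-0.008,0,0,0,0],[0,0,-0.008,0,0,0,0],[0,0,-0.008,0,0,0,0],[0,0,-0.008,0,0,0,0],[0,0,-0.008,0,0,0,0],[0,0,-0.008,0,0,0,0],[0,0,0,0,0,0,0]])

```text
clock: 5.68
tool_pos: [0.506, 0.2471, 0.2597]
eef_rot: [0.114, 0.993, -0.001, -0.001]
contact_force: [-0.1, -0.9, -1.6]
opening: 0.246
finger_force: 25.0
```

Call:
play_rows(rows=[[0,0,-0.004,0,0,0,0],[0,0,-0.004,0,0,0,0],[0,0,-0.003,0,0,0,0],[0,0,-0.003,0,0,0,0],[0,0,0,0,0,0,0]])

```text
clock: 6.3
tool_pos: [0.503, 0.2347, 0.2597]
eef_rot: [0.113, 0.994, -0.0, -0.0]
contact_force: [0.7, 0.4, -4.5]
opening: 0.246
finger_force: 25.0
```

```bash
python3 - <<'E'
from h import *
st=status.get_state(); im=cams.snapshot('wrist'); cv2.imwrite('pics/w2.png',im[:,:,::-1])
print(st['clock'],st['tool_pos'],st['contact_force'])
E
```

```text
6.3 [0.50300469 0.23469039 0.25968809] [ 0.68024447  0.43852678 -4.48558227]
```

View pics/w2.png

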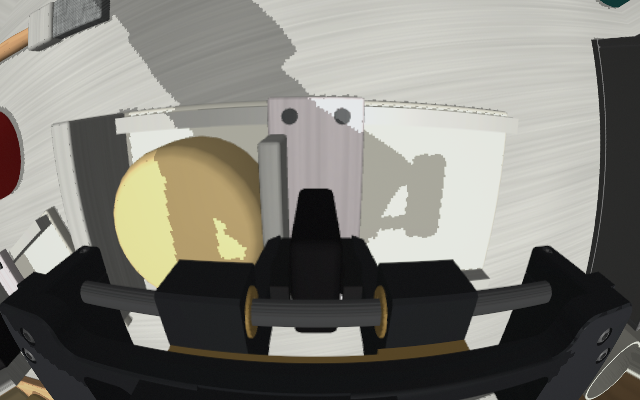

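The carriage is nearly at the wheel (jaw at column 270, wheel's right edge at about 262), and the wheel is still short of the end jaw (about column 130). I'll continue in small steps and watch the force.

Call:
play_rows(rows=[[0,0,-0.002,0,0,0,0],[0,0,-0.002,0,0,0,0],[0,0,-0.002,0,0,0,0],[0,0,0,0,0,0,0]])

```text
clock: 6.85
tool_pos: [0.502, 0.2308, 0.2597]
eef_rot: [0.113, 0.994, 0.002, 0.0]
contact_force: [2.2, 5.5, -7.9]
opening: 0.249
finger_force: 25.0
```

Call:
play_rows(rows=[[0,0,-0.001,0,0,0,0],[0,0,-0.001,0,0,0,0],[0,0,-0.001,0,0,0,0],[0,0,0,0,0,0,0]])

```text
clock: 7.35
tool_pos: [0.5013, 0.228, 0.2597]
eef_rot: [0.113, 0.994, 0.002, 0.001]
contact_force: [2.8, 6.9, -7.2]
opening: 0.25
finger_force: 25.0
```

```bash
python3 - <<'E'
from h import *
st=status.get_state(); im=cams.snapshot('top'); cv2.imwrite('pics/t3.png',im[:,:,::-1])
cv2.imwrite('pics/t3c.png',cv2.resize(im[140:215,235:360,::-1],None,fx=5,fy=5,interpolation=cv2.INTER_CUBIC))
print(st['clock'],st['tool_pos'],st['contact_force'])
E
```

```text
7.35 [0.50133391 0.22803253 0.25968063] [ 2.78273659  6.87866674 -7.24323077]
```

Call:
play_rows(rows=[[0,0,-0.001,0,0,0,0],[0,0,-0.001,0,0,0,0],[0,0,-0.001,0,0,0,0],[0,0,0,0,0,0,0]])

```text
clock: 7.9
tool_pos: [0.5007, 0.2251, 0.2597]
eef_rot: [0.113, 0.994, 0.002, 0.001]
contact_force: [2.1, 5.7, -7.8]
opening: 0.247
finger_force: 25.0
```

Call:
play_rows(rows=[[0,0,-0.001,0,0,0,0],[0,0,-0.001,0,0,0,0],[0,0,-0.001,0,0,0,0],[0,0,0,0,0,0,0]])

```text
clock: 8.4
tool_pos: [0.5, 0.2222, 0.2597]
eef_rot: [0.113, 0.994, 0.002, 0.001]
contact_force: [2.1, 5.6, -7.3]
opening: 0.245
finger_force: 25.0
```

Call:
play_rows(rows=[[0,0,-0.001,0,0,0,0],[0,0,-0.001,0,0,0,0],[0,0,-0.001,0,0,0,0],[0,0,0,0,0,0,0]])

```text
clock: 8.9
tool_pos: [0.4993, 0.2193, 0.2597]
eef_rot: [0.113, 0.994, 0.002, 0.001]
contact_force: [1.9, 6.0, -7.4]
opening: 0.247
finger_force: 25.0
```

```bash
python3 - <<'E'
from h import *
st=status.get_state(); im=cams.snapshot('top')
cv2.imwrite('pics/t4c.png',cv2.resize(im[140:215,235:360,::-1],None,fx=5,fy=5,interpolation=cv2.INTER_CUBIC))
print(st['clock'],st['tool_pos'],st['contact_force'])
E
```

```text
8.9 [0.49932674 0.2192796  0.25967877] [ 1.89664464  5.9503499  -7.39390301]
```

View pics/t4c.png

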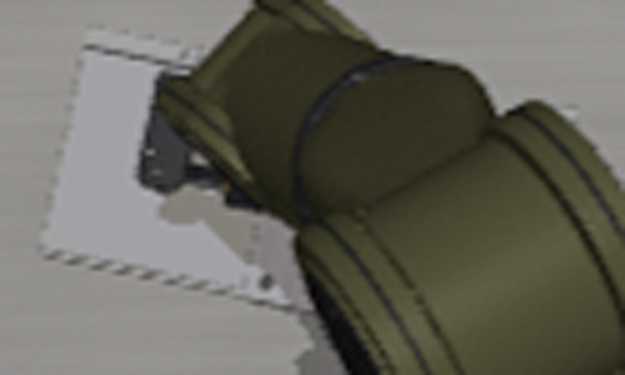

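The arm hides the gauge in the top view. The force is steady at about 6 N (sliding), so I keep stepping.

Call:
play_rows(rows=[[0,0,-0.001,0,0,0,0],[0,0,-0.001,0,0,0,0],[0,0,-0.001,0,0,0,0],[0,0,0,0,0,0,0]])

```text
clock: 9.45
tool_pos: [0.4987, 0.2166, 0.2597]
eef_rot: [0.113, 0.994, 0.002, 0.001]
contact_force: [3.1, 6.4, -8.1]
opening: 0.248
finger_force: 25.0
```

Call:
play_rows(rows=[[0,0,-0.001,0,0,0,0],[0,0,-0.001,0,0,0,0],[0,0,0,0,0,0,0]])

```text
clock: 9.82
tool_pos: [0.4985, 0.2161, 0.2597]
eef_rot: [0.112, 0.994, 0.004, 0.001]
contact_force: [3.3, 9.9, -10.4]
opening: 0.248
finger_force: 25.1
```

Call:
play_rows(rows=[[0,0,-0.001,0,0,0,0],[0,0,-0.001,0,0,0,0],[0,0,0,0,0,0,0]])

```text
clock: 10.2
tool_pos: [0.4982, 0.2155, 0.2597]
eef_rot: [0.112, 0.994, 0.005, 0.002]
contact_force: [4.8, 13.6, -13.9]
opening: 0.245
finger_force: 25.2
```

```bash
python3 - <<'E'
from h import *
st=status.get_state(); im=cams.snapshot('wrist'); cv2.imwrite('pics/w5.png',im[:,:,::-1])
print(st['clock'],st['tool_pos'],st['contact_force'])
E
```

```text
10.2 [0.49824142 0.21552149 0.25973615] [  4.79014764  13.6204599  -13.91639567]
```

View pics/w5.png

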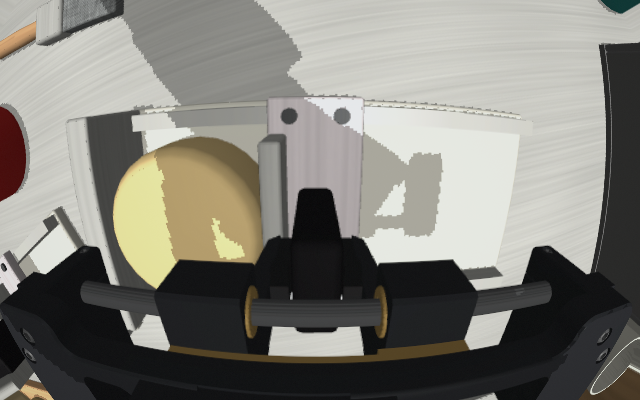

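The wheel bears against the end jaw and the force has risen to 14 N while motion stopped. I'll ease slightly, release, and retreat up.

Call:
play_rows(rows=[[0,0,0.001,0,0,0,0],[40,0,0,0,0,0,0],[60,0,0,0,0,0,0],[100,0,0,0,0,0,0],[100,0,0,0,0,0,0],[100,0,0,0,0,0,0],[100,0,0,0,0,0,0],[100,0,0,0,0,0,0]])

```text
clock: 11.25
tool_pos: [0.4977, 0.2118, 0.2597]
eef_rot: [0.113, 0.994, -0.0, -0.0]
contact_force: [-0.1, -0.0, -0.5]
opening: 0.994
finger_force: 0.0
```

Call:
play_rows(rows=[[100,0,0,-0.01,0,0,0],[100,0,0,-0.02,0,0,0],[100,0,0,-0.025,0,0,0],[100,0,0,-0.025,0,0,0],[100,0,0,-0.025,0,0,0],[100,0,0,-0.025,0,0,0],[100,0,0,-0.02,0,0,0],[100,0,0,0,0,0,0]])

```text
clock: 12.25
tool_pos: [0.4979, 0.212, 0.4115]
eef_rot: [0.113, 0.994, 0.001, 0.002]
contact_force: [-0.3, 0.0, -0.1]
opening: 1.002
finger_force: 0.0
```

```bash
python3 - <<'E'
from h import *
st=status.get_state(); im=cams.snapshot('wrist'); cv2.imwrite('pics/w6.png',cv2.resize(im[60:260,60:380,::-1],None,fx=2.5,fy=2.5,interpolation=cv2.INTER_CUBIC))
print(st['clock'],st['tool_pos'],st['contact_force'],st['opening'])
E
```

```text
12.25 [0.49791289 0.21199563 0.41149936] [-0.30334625  0.02527842 -0.05833524] 1.0016657319825526
```

View pics/w6.png

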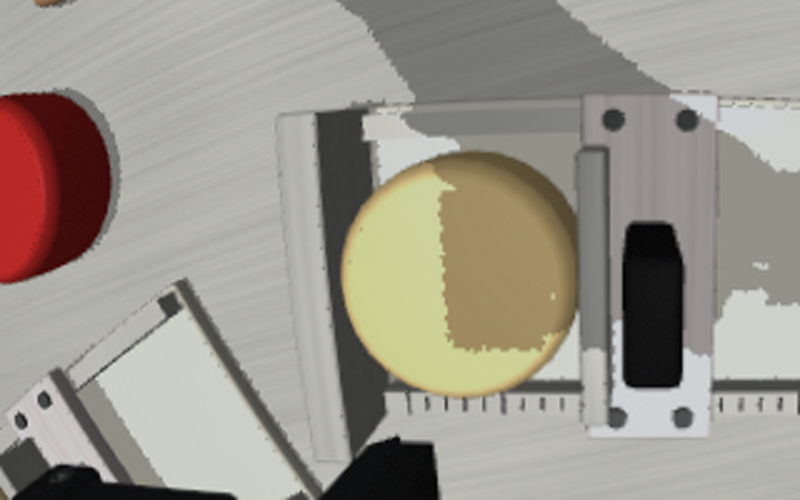

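The wheel looks close to the end jaw, but a few mm of gap is possible. I'll measure the gap between the jaw faces (110 mm when snug).

```bash
python3 - <<'E'
from h import *
st=status.get_state()
f=lambda x,y:(60+(x+.5)/2.5-.5,60+(y+.5)/2.5-.5)
a=np.array([-.224,-.975]);pr=lambda p:round(float(p[:2]@a),4)
px=np.array([.975,-.224])
for n,u,z in [('end',(318,112),.085),('end',(350,458),.085),('slide far',(579,150),.085),('slide near',(586,423),.085),('slide',(582,280),.085),
  ('wheelL',(342,275),.075),('wheelR',(578,275),.07),('wheelR',(578,275),.08),
  ('handle',(624,300),.13),('handle',(684,300),.13),('scr',(613,120),.05),('scr',(687,120),.05),('scr',(617,417),.05),('scr',(683,417),.05)]:
    W=wray(st,f(*[u[0],u[1]]),z); print(n,W.round(4),'along',pr(W),'across',round(float(W[:2]@px),4))
E
```

```text
end [0.3889 0.1014 0.085 ] along -0.186 across 0.3565
end [0.5406 0.0646 0.085 ] along -0.1841 across 0.5126
slide far [0.4334 0.2027 0.085 ] along -0.2947 across 0.3771
slide near [0.5465 0.1771 0.085 ] along -0.295 across 0.4932
slide [0.4848 0.1911 0.085 ] along -0.295 across 0.4299
wheelL [0.4593 0.0868 0.075 ] along -0.1876 across 0.4284
wheelR [0.4855 0.1881 0.07  ] along -0.2922 across 0.4312
wheelR [0.4834 0.1894 0.08  ] along -0.293 across 0.4289
handle [0.4855 0.2094 0.13  ] along -0.3129 across 0.4265
handle [0.4902 0.2298 0.13  ] along -0.3339 across 0.4265
scr [0.4256 0.2171 0.05  ] along -0.307 across 0.3663
scr [0.4328 0.2485 0.05  ] along -0.3392 across 0.3663
scr [0.5613 0.1863 0.05  ] along -0.3073 across 0.5055
scr [0.5685 0.2171 0.05  ] along -0.339 across 0.5056
```

The gap between the jaws measures 0.110 m, so the wheel is snug, and the force rise agrees. The other gauge was not touched.

```bash
python3 -c "
from plant import r; print(r.finish_job())"
```

```text
the job is handed in; nothing more can be done
None
```

The larger wheel is snug in its gauge (jaw gap measured at about 110 mm), the handle is released with the arm clear, the other gauge was left alone, and the job was handed in at about 12 s.

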